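# Click the lid of the pastry box shut all round

### The job

The lid is on the clear croissant box, but its white rim has not been clicked shut all round. Go round the rim with the fingertips and gently press down its four sections until every side has snapped down flush with the corners and stays there, then draw the hand back. Only press: do not lift, tip or shove the box, and leave the other things on the counter alone.

Things in the scene. Friction and masses are not known exactly. Their poses are not given: they have to be found in the camera images.
- food_box: clear food box with a croissant in it, loose, about 0.8 kg, 112 x 162 mm at the foot, 126 x 176 mm over its white lid rim, 66 mm high when shut. Origin: centre of its underside; x across, y along its long side, z up. Clear lid panel sunk 7.5 mm below the shut rim; four fixed white corners, 20 mm square, tops 66 mm up; between them four white rim sections, each moving straight down on its own
- rim_long1 (a joint): travel of the long1 rim section in m: 0 = standing up, unlatched; 0.007 = clicked shut; grows as it is pressed down. Starts up. It pushes back with about 7 N at first, less and less on the way; past half way (0.0035) it snaps home by itself and stays shut; let go earlier, it springs up again. At home it stops firmly. 15 N is ample; above 45 N the box is crushed
- rim_long1_top (a point): centre of the top face of the long1 rim section, a long section, 134 mm, on the box's -x side; the top face is flat, 18 mm wide, with a small grey thumb mark at its middle, the place to press; it lies at x, y = (-54, 0) mm in the box frame, 73 mm above its underside when up (an orange band then shows under its skirt), 66 mm and flush with the corners when shut
- rim_long2 (a joint): travel of the long2 rim section in m: 0 = standing up, unlatched; 0.007 = clicked shut; grows as it is pressed down. Starts up. It pushes back with about 7 N at first, less and less on the way; past half way (0.0035) it snaps home by itself and stays shut; let go earlier, it springs up again. At home it stops firmly. 15 N is ample; above 45 N the box is crushed
- rim_long2_top (a point): centre of the top face of the long2 rim section, a long section, 134 mm, on the box's +x side; the top face is flat, 18 mm wide, with a small grey thumb mark at its middle, the place to press; it lies at x, y = (54, 0) mm in the box frame, 73 mm above its underside when up (an orange band then shows under its skirt), 66 mm and flush with the corners when shut
- rim_short1 (a joint): travel of the short1 rim section in m: 0 = standing up, unlatched; 0.007 = clicked shut; grows as it is pressed down. Starts up. It pushes back with about 7 N at first, less and less on the way; past half way (0.0035) it snaps home by itself and stays shut; let go earlier, it springs up again. At home it stops firmly. 15 N is ample; above 45 N the box is crushed
- rim_short1_top (a point): centre of the top face of the short1 rim section, a short section, 84 mm, on the box's +y side; the top face is flat, 18 mm wide, with a small grey thumb mark at its middle, the place to press; it lies at x, y = (0, 79) mm in the box frame, 73 mm above its underside when up (an orange band then shows under its skirt), 66 mm and flush with the corners when shut
- rim_short2 (a joint): travel of the short2 rim section in m: 0 = standing up, unlatched; 0.007 = clicked shut; grows as it is pressed down. Starts up. It pushes back with about 7 N at first, less and less on the way; past half way (0.0035) it snaps home by itself and stays shut; let go earlier, it springs up again. At home it stops firmly. 15 N is ample; above 45 N the box is crushed
- rim_short2_top (a point): centre of the top face of the short2 rim section, a short section, 84 mm, on the box's -y side; the top face is flat, 18 mm wide, with a small grey thumb mark at its middle, the place to press; it lies at x, y = (0, -79) mm in the box frame, 73 mm above its underside when up (an orange band then shows under its skirt), 66 mm and flush with the corners when shut
- coin_dish: grey round dish with coins, 129 mm across, 18 mm high; bystander, to be left alone; origin at the centre of its underside
- tongs: steel pastry tongs lying flat, 265 x 41 x 19 mm; bystander, to be left alone; origin at the centre of its underside
- espresso_cup: green and white espresso cup, 64 mm across (89 with its handle), 48 mm high; bystander, to be left alone; origin at the centre of its underside
- sugar_shaker: glass sugar shaker with a grey top, 44 mm across, 90 mm high; bystander, to be left alone; origin at the centre of its underside
- jam_jar: jam jar with a yellow lid, 61 mm across, 97 mm high; bystander, to be left alone; origin at the centre of its underside
- price_peg_1: price card in a wooden holder, 22 x 75 x 54 mm; bystander, to be left alone; origin at the centre of its underside
- tin_mints: flat red tin with a cream lid, 60 x 92 x 23 mm; bystander, to be left alone; origin at the centre of its underside

How it is judged (in metres and radians):
At the end, for the whole second after the job is handed in: All four rim sections are clicked shut (each joint between 5.5 and 8.5 mm, home is 7 mm); the box stands flat and still on the counter (tilt under 0.05 rad) within 40 mm of where it was; each bystander within 30 mm of where it was (value of joint rim_long1 between 0.0055 and 0.0085 m and value of joint rim_long2 between 0.0055 and 0.0085 m and value of joint rim_short1 between 0.0055 and 0.0085 m and value of joint rim_short2 between 0.0055 and 0.0085 m and angle between food_box's own z axis and vertical below 0.05 rad and height (world z) of food_box below 0.006 m and distance of food_box from where it was at the start of the episode below 0.04 m and linear speed of food_box below 0.02 m/s and distance of each of coin_dish, tongs, espresso_cup, sugar_shaker, jam_jar, price_peg_1, tin_mints from where it was at the start of the episode below 0.03 m); the robot touches nothing.
It fails at once if the box was lifted off the counter (more than 12 mm) (height (world z) of food_box above 0.012 m).
It fails at once if the box was tipped (more than 0.12 rad) (angle between food_box's own z axis and vertical above 0.12 rad).
It fails at once if the box was shoved more than 40 mm (distance of food_box from where it was at the start of the episode above 0.04 m).
It fails at once if the box was crushed (pressed with more than 45 N) (contact force between food_box and the fingers above 45 N or contact force between food_box and the arm above 45 N).
It fails at once if a bystander was lifted, knocked or moved more than 30 mm (distance of any of coin_dish, tongs, espresso_cup, sugar_shaker, jam_jar, price_peg_1, tin_mints from where it was at the start of the episode above 0.03 m).
It also fails if it takes over 45 s, if anything falls off the work surface, if the arm or the gripper's body presses on something with over 40 N, if the wrist force passes 120 N, or if a joint passes its speed limit or range.

### The arm

A 7-joint arm with a two-finger parallel gripper is mounted at the origin on a cart in front of the work surface, level with it; the furniture and walls round the work are solid. World frame = base frame: x ahead of the robot, y to its left, z up, the work surface at z = 0. Lengths are in mm, angles in rad, forces in N, time in s.
With the tool pointing down it reaches from about 400 to 925 mm from the base axis. Payload 5.6 kg.
Tool frame: the origin (TCP) lies on the centre line of the jaws, within the pads' length; the fingertips stand 19 mm ahead of it and the grasp point (between the pads) is the TCP; z points along the fingers, y is the line along which they close (so a half turn about z gives the same grasp; the last joint's range is limited). The gripper opens to 85 mm and grips with 20 to 120 N. Pads are 22 mm wide; open, the fingers measure 114 mm over their backs; the gripper's body (76 mm by 85 mm) begins 54 mm behind the grasp point. The pads swing forward as they close: fully open they stand 13 mm farther back than shut.
Start: joints at [1.058, 0.468, -0.012, 1.603, 0.006, 1.071, -0.056], TCP at [294.223, -579.604, 250.29] pointing down, gripper open.
Joint ranges: [-2.53, 2.53], [-0.31, 2.02], [-1.57, 1.55], [0.28, 2.44], [-1.29, 4.43], [0.15, 1.84], [-2.92, 2.92]. Speed limits (rad/s): [2.57, 2.57, 3.14, 3.14, 3.14, 3.14, 3.14].

### API

Orientations are given as [roll, pitch, yaw] about the fixed x, y, z axes, in that order (R = Rz(yaw) Ry(pitch) Rx(roll)).
In Python, from plant import ctrl gives the robot as it stands. The module is installed in compiled form; this text tells all that it offers.
- The arm moves only by the tool servo_tool, never from a script. Its argument "moves" is a list of rows, each a list of 3 entries, a list of its own where there are three numbers: the shift along the tool's x, y, z in cm, then the turn about the tool's z in degrees, then the opening in per cent of the stroke, from 0 (shut) to 100 (fully open). In form: [[[tx, ty, tz], yaw, grip], ...]. A call has 1 to 12 rows; each row is the pose to reach, as a shift and turn from the pose commanded when the call began, along the tool's axes at that moment; what a row does not reach only later rows make up. A row lasts 1/12 s, in which the tool goes at most 41.7 mm and 7.16 degrees, less where a joint would pass 70% of its speed; a pose out of reach is approached as far as the arm can. A call with a gripper value outside its range is refused whole. The fingers move at their own pace and stop on an object; "grip_force" is the grip in N (left out, the last holds). Time passes only in rows, so rows that repeat a pose let the fingers close. It gives the time, the measured TCP pose, the force, the opening and the grip force at its end, in the units of the state.
- ctrl.get_state(): the state, without advancing time (a new reading comes with each control period).
- ctrl.camera(name): name is "scene" or "side" or "wrist"; returns the picture (384x512x3 uint8, red, green, blue); there is no depth.
- ctrl.calibration(name): a dict with "mtx" (3x3 intrinsics, pixels), "cam_to_world" (4x4, takes a point from camera to world coordinates). Camera axes: x right, y up, looking along -z (the intrinsics and any distortion apply to the point x, -y, -z); pixel columns grow to the right and rows downward; lengths in mm; the calibration is good to about 2 mm. A picture is of the moment at which its call begins: read the wrist's pose just before it. calibration takes no time and is no camera call; for the wrist camera it gives the pose at the moment of the call.
- ctrl.finish_job(): hands the job in; it is judged then, once.
The state is a dict: "t": time; "qpos": joint angles; "joint_velocities": joint speeds; "effort": joint torques, N m; "ee_pos": TCP position; "orientation": TCP orientation; "contact_force": force on the tool from outside, world axes, zero at the start; "ft_torque": the same for the moment, N m; "opening": finger opening in mm; "gripper_force": force on a finger pad.
Only numpy, scipy, OpenCV 4.12 (cv2) and the standard library are available. Lean on these libraries where they do the work, as an engineer would, in place of code of your own. Each camera call takes 0.05 s, during which the arm holds its last target. There are 200 camera calls.

## Working session

There is one attempt and no reset: what is moved stays moved. The work goes in short steps, Python scripts to look and compute and a tool call to move; the robot and the scene stay as the last step left them, time stands still between calls to the robot, and variables do not carry over. Pictures are saved under pics/ and viewed, at most 10 in all, crops included, and the job is handed in when it is done.

Besides the shell and the picture viewer there is one more tool, called after "Call:" by a JSON object that holds its "name" and its "arguments", one argument or row to a line. servo_tool: Moves the arm, as the interface text tells. Its arguments: {"type":"object","properties":{"moves":{"type":"array"},"grip_force":{"type":"number"}},"required":["moves"]}

```bash
mkdir -p pics; python3 - <<'E'
from plant import ctrl
import cv2,numpy as np
np.set_printoptions(precision=3,suppress=True)
s=ctrl.get_state();print(s)
for n in ["scene","side"]:
    im=ctrl.camera(n);cv2.imwrite(f"pics/{n}0.png",im[:,:,::-1]);c=ctrl.calibration(n);print(n,c)
a=[cv2.imread(f"pics/{n}0.png") for n in ["scene","side"]]
E
```

```text
{'t': 0.0, 'qpos': array([ 1.058,  0.468, -0.012,  1.604,  0.006,  1.071, -0.056]), 'joint_velocities': array([ 0.   , -0.   ,  0.   , -0.002, -0.002,  0.   ,  0.   ]), 'effort': array([ -0.001, -53.239,   0.021, -25.13 ,   0.011,   0.008,   0.   ]), 'ee_pos': array([ 293.946, -579.149,  249.316]), 'orientation': array([-3.14,  0.  ,  0.47]), 'contact_force': array([ 1.433, -0.626, -0.21 ]), 'ft_torque': array([ 0.059, -0.008,  0.017]), 'gripper_force': 0.0, 'opening': 85.5759672805348}
scene {'mtx': array([[403.042,   0.   , 257.887],
       [  0.   , 403.042, 190.342],
       [  0.   ,   0.   ,   1.   ]]), 'cam_to_world': array([[  -0.672,    0.446,   -0.591, -129.756],
       [  -0.74 ,   -0.422,    0.523,  874.164],
       [  -0.016,    0.789,    0.614,  802.329],
       [   0.   ,    0.   ,    0.   ,    1.   ]])}
side {'mtx': array([[476.412,   0.   , 253.452],
       [  0.   , 476.412, 195.94 ],
       [  0.   ,   0.   ,   1.   ]]), 'cam_to_world': array([[  -0.831,    0.219,   -0.511,  -19.951],
       [  -0.556,   -0.361,    0.749, 1131.512],
       [  -0.02 ,    0.907,    0.422,  566.227],
       [   0.   ,    0.   ,    0.   ,    1.   ]])}
```

View pics/scene0.png

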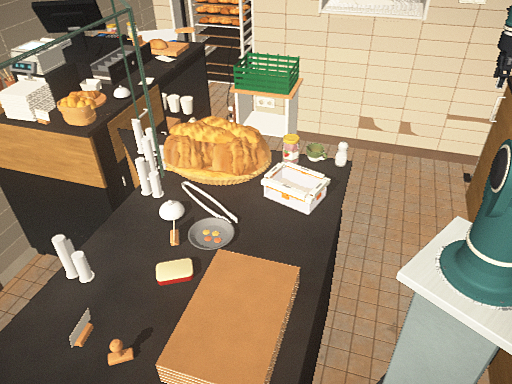

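View pics/side0.png

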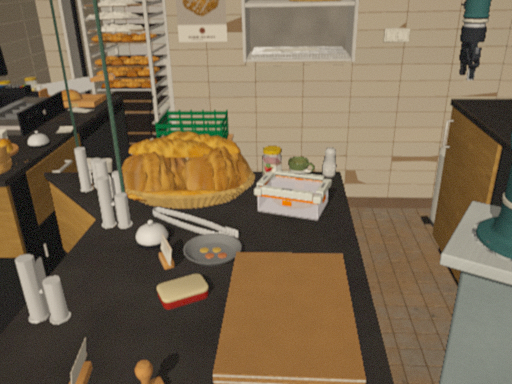

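Both views show the box: scene about (296,187), side about (293,195). Behind it stand the jam jar, cup and shaker, with the tongs and bread basket to its left. Next I'll zoom in and locate it.

```bash
cat > h.py <<'E'
import numpy as np,cv2
from plant import ctrl
np.set_printoptions(precision=1,suppress=True)
def ray(c,uv,z):
    K,T=c["mtx"],c["cam_to_world"]
    d=np.linalg.inv(K)@np.array([uv[0],uv[1],1.]);d=T[:3,:3]@(d*[1,-1,-1]);o=T[:3,3]
    return o+d*(z-o[2])/d[2]
def proj(c,p):
    q=np.linalg.inv(c["cam_to_world"])@np.append(p,1.);q=c["mtx"]@(q[:3]*[1,-1,-1]);return q[:2]/q[2]
E
python3 - <<'E'
from h import *
a=cv2.imread("pics/scene0.png")[130:220,250:360];b=cv2.imread("pics/side0.png")[140:230,235:345]
cv2.imwrite("pics/z0.png",np.vstack([cv2.resize(x,None,fx=5,fy=3.3*5/3.3,interpolation=2)[:,:] for x in (a,b)])[:,:]) 
m=np.hstack([cv2.resize(x,(400,327),interpolation=cv2.INTER_CUBIC) for x in (a,b)]);cv2.imwrite("pics/z0.png",m)
for n,uv in (("scene",(296,182)),("side",(293,188))):print(ray(ctrl.calibration(n),uv,66))
for n,u in (("scene",(291,160)),("scene",(315,158)),("scene",(341,164)),("scene",(238,221))):print(ray(ctrl.calibration(n),u,0))
E
```

```text
[530.2 134.7  66. ]
[526.7 149.5  66. ]
[692.5 -14.3   0. ]
[642.  -86.1   0. ]
[ 553.7 -123.2    0. ]
[574.1 332.7   0. ]
```

View pics/z0.png

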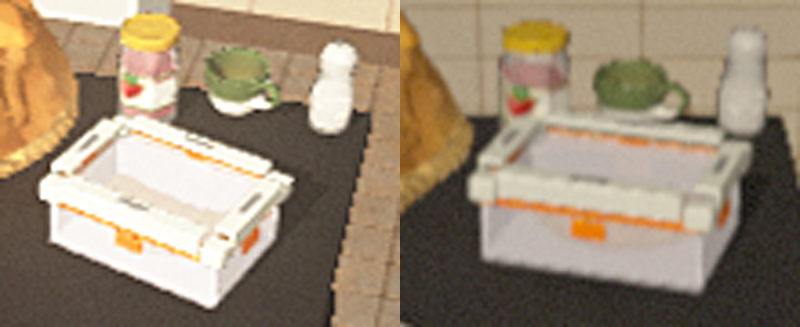

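The crops show all four sections up, each with an orange band and a grey thumb mark. The scene marks are at about (305,168), (288,186), (274,174) and (316,189). I'll cast these onto z=73.

```bash
python3 - <<'E'
from h import *
s=ctrl.calibration("scene");d=ctrl.calibration("side")
P=[ray(s,((x/3.636)+250,y/3.633+130),73) for x,y in ((200,138),(138,203),(88,160),(240,215))]
print(np.array(P),np.mean(P,0)); print(P[0]-P[1],P[2]-P[3])
Q=[ray(d,((x-400)/3.636+235,y/3.633+140),73) for x,y in ((592,182),(512,150),(720,172))]
print(np.array(Q),(Q[1]+Q[2])/2)
w=ctrl.calibration("wrist");T=ctrl.get_state()
print(w["mtx"],w["cam_to_world"],T["ee_pos"],T["orientation"])
E
```

```text
[[555.5  67.3  73. ]
 [527.1 173.2  73. ]
 [598.9 160.7  73. ]
 [459.  124.7  73. ]] [535.1 131.5  73. ]
[  28.4 -105.9    0. ] [139.9  36.    0. ]
[[523.9 181.3  73. ]
 [601.4 162.4  73. ]
 [456.2 120.4  73. ]] [528.8 141.4  73. ]
[[297.4   0.  252.7]
 [  0.  297.4 189.8]
 [  0.    0.    1. ]] [[   0.5    0.9    0.3  360.7]
 [  -0.9    0.4    0.1 -546. ]
 [  -0.    -0.3    1.   373.5]
 [   0.     0.     0.     1. ]] [ 294.  -579.2  249.4] [-3.1  0.   0.5]
```

Call:
{"name": "servo_tool", "arguments": {
  "moves": [
    [[23.6,-27.2,0],12,0],
    [[23.6,-27.2,0],12,0],
    [[23.6,-27.2,0],12,0],
    [[23.6,-27.2,0],12,0],
    [[23.6,-27.2,0],12,0],
    [[23.6,-27.2,0],12,0],
    [[23.6,-27.2,0],12,0],
    [[23.6,-27.2,0],12,0],
    [[23.6,-27.2,0],12,0],
    [[23.6,-27.2,0],12,0],
    [[23.6,-27.2,0],12,0],
    [[23.6,-27.2,0],12,0]
  ]
}}

```text
t: 1.1
ee_pos: [381.3, -230.9, 250.2]
orientation: [3.141, 0.0, 0.26]
contact_force: [0.2, 0.3, 0.1]
opening: -0.1
gripper_force: 0.0
```

Call:
{"name": "servo_tool", "arguments": {
  "moves": [
    [[17.6,-31.6,0],0,0],
    [[17.6,-31.6,0],0,0],
    [[17.6,-31.6,0],0,0],
    [[17.6,-31.6,0],0,0],
    [[17.6,-31.6,0],0,0],
    [[17.6,-31.6,0],0,0],
    [[17.6,-31.6,0],0,0],
    [[17.6,-31.6,0],0,0],
    [[17.6,-31.6,0],0,0],
    [[17.6,-31.6,0],0,0],
    [[17.6,-31.6,0],0,0],
    [[17.6,-31.6,0],0,0]
  ]
}}

```text
t: 2.1
ee_pos: [470.6, 118.4, 249.7]
orientation: [3.141, 0.001, 0.257]
contact_force: [-0.4, -0.2, 0.3]
opening: 0.3
gripper_force: 0.0
```

```bash
python3 - <<'E'
from h import *
c=ctrl.calibration("wrist");im=ctrl.camera("wrist")[:,:,::-1];cv2.imwrite("pics/w1.png",im)
np.savez("w1.npz",**c);s=ctrl.get_state();print(s["ee_pos"],s["orientation"],s["opening"])
print(proj(c,[532,135,73]))
E
```

```text
[470.5 118.1 249.8] [3.1 0.  0.3] 0.3129642545016728
[251.6 108.8]
```

View pics/w1.png

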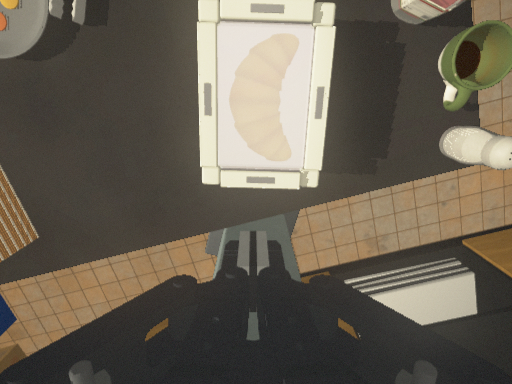

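The wrist view shows the whole box. Its thumb marks are at about (267,8), (208,99), (319,102) and (261,181). I'll refine those with centroids and cast them.

```bash
python3 - <<'E'
from h import *
c=np.load("w1.npz");im=cv2.imread("pics/w1.png");g=cv2.cvtColor(im,6)
P=[]
for u,v,hw,hh in ((267,8,19,6),(208,99,5,19),(319,102,5,19),(261,181,17,5)):
    p=g[max(0,v-hh):v+hh+1,u-hw:u+hw+1];m=cv2.threshold(p,0,255,cv2.THRESH_BINARY_INV+cv2.THRESH_OTSU)[1]
    M=cv2.moments(m,True);uv=(u-hw+M["m10"]/M["m00"],max(0,v-hh)+M["m01"]/M["m00"]);P.append(ray(c,uv,73));print(np.array(uv),M["m00"],P[-1])
P=np.array(P);print(P[0]-P[3],P[1]-P[2],P.mean(0),np.linalg.norm(P[0]-P[3]),np.linalg.norm(P[1]-P[2]))
s=ctrl.get_state();y=s["orientation"][2];e=s["ee_pos"];R=np.array([[np.cos(y),np.sin(y)],[np.sin(y),-np.cos(y)]])
print(y,(P-e)[:,:2]@R/10)
E
```

```text
[267.2   8. ] 287.0 [619.3 143.5  73. ]
[207.3  98.5] 226.0 [530.4 178.8  73. ]
[319.1 102.4] 221.0 [554.4  73.2  73. ]
[260.7 179.7] 178.0 [465.  107.7  73. ]
[154.2  35.8   0. ] [-24.  105.6   0. ] [542.3 125.8  73. ] 158.3460917595622 108.30521300365965
0.2567785878969966 [[15.   1.3]
 [ 7.3 -4.3]
 [ 7.   6.5]
 [-0.8  0.9]]
```

Call:
{"name": "servo_tool", "arguments": {
  "moves": [
    [[-0.8,0.9,4],-1,0],
    [[-0.8,0.9,8],-1.6,0],
    [[-0.8,0.9,12],-1.6,0],
    [[-0.8,0.9,14],-1.6,0],
    [[-0.8,0.9,15],-1.6,0],
    [[-0.8,0.9,15.3],-1.6,0],
    [[-0.8,0.9,15.3],-1.6,0],
    [[-0.8,0.9,15.3],-1.6,0]
  ]
}}

```text
t: 2.82
ee_pos: [466.1, 109.4, 98.6]
orientation: [3.141, -0.002, 0.287]
contact_force: [0.7, -0.6, -0.3]
opening: -0.2
gripper_force: 0.0
```

```bash
python3 - <<'E'
from h import *
im=ctrl.camera("wrist")[:,:,::-1];cv2.imwrite("pics/w2.png",im);print(ctrl.get_state()["orientation"])
E
```

```text
[ 3.1 -0.   0.3]
```

View pics/w2.png

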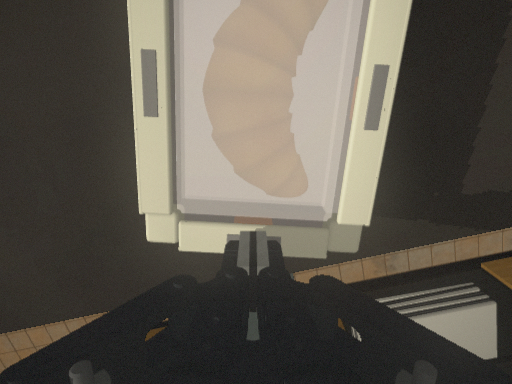

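The closed fingertips sit over the middle of the near short section, around (253,240). I'll press slowly and fix the small yaw error.

Call:
{"name": "servo_tool", "arguments": {
  "moves": [
    [[0,0.1,0.1],3.4,0],
    [[0,0.1,0.3],3.4,0],
    [[0,0.1,0.5],3.4,0],
    [[0,0.1,0.7],3.4,0],
    [[0,0.1,0.8],3.4,0],
    [[0,0.1,0.8],3.4,0]
  ]
}}

```text
t: 3.37
ee_pos: [465.7, 108.8, 89.5]
orientation: [3.142, -0.001, 0.229]
contact_force: [1.7, -0.2, 0.3]
opening: 0.3
gripper_force: 0.6
```

Call:
{"name": "servo_tool", "arguments": {
  "moves": [
    [[0,0,0.1],0,0],
    [[0,0,0.2],0,0],
    [[0,0,0.3],0,0],
    [[0,0,0.3],0,0]
  ]
}}

```text
t: 3.7
ee_pos: [464.7, 108.6, 85.8]
orientation: [-3.142, 0.001, 0.229]
contact_force: [-1.1, -0.2, -0.6]
opening: -0.0
gripper_force: 0.0
```

Call:
{"name": "servo_tool", "arguments": {
  "moves": [
    [[0,0,0.1],0,0],
    [[0,0,0.2],0,0],
    [[0,0,0.2],0,0]
  ]
}}

```text
t: 3.95
ee_pos: [465.0, 108.7, 85.0]
orientation: [3.141, 0.001, 0.229]
contact_force: [-4.0, -1.8, 10.6]
opening: -0.1
gripper_force: 5.2
```

Call:
{"name": "servo_tool", "arguments": {
  "moves": [
    [[0,0,0.05],0,0],
    [[0,0,0.1],0,0],
    [[0,0,0.1],0,0]
  ]
}}

```text
t: 4.2
ee_pos: [465.0, 108.7, 84.9]
orientation: [3.14, 0.0, 0.229]
contact_force: [-5.2, -1.6, 19.4]
opening: -0.1
gripper_force: 10.3
```

Call:
{"name": "servo_tool", "arguments": {
  "moves": [
    [[0,0,-0.5],0,0],
    [[0,0,-2.0],0,0],
    [[0,0,-4.0],0,0],
    [[0,0,-4.0],0,0]
  ]
}}

```text
t: 4.53
ee_pos: [466.9, 109.4, 125.9]
orientation: [3.142, -0.005, 0.229]
contact_force: [0.3, 0.4, 0.5]
opening: -0.0
gripper_force: 0.0
```

```bash
python3 - <<'E'
from h import *
for n,(x,y) in (("side",(235,140)),("scene",(250,130))):
    im=ctrl.camera(n)[:,:,::-1];cv2.imwrite(f"pics/{n}1.png",im)
a=cv2.imread("pics/scene1.png")[130:220,250:360];b=cv2.imread("pics/side1.png")[140:230,235:345]
m=np.hstack([cv2.resize(x,(400,327),interpolation=cv2.INTER_CUBIC) for x in (a,b)]);cv2.imwrite("pics/z1.png",m)
s=ctrl.get_state();print(s["ee_pos"],s["orientation"])
E
```

```text
[465.5 108.7 123.6] [ 3.1 -0.   0.2]
```

View pics/z1.png

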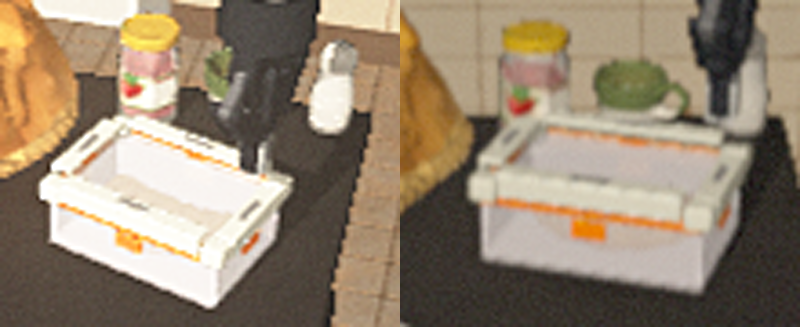

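The 19 N reached with only 0.1 mm of travel is the firm stop, so the near section is home. In the crop, its orange band at right is also hidden. Next is the left long section.

Call:
{"name": "servo_tool", "arguments": {
  "moves": [
    [[3,-2,0],0,0],
    [[6,-4,0],0,0],
    [[7.9,-5.4,0],0,0],
    [[7.9,-5.4,1.5],0,0],
    [[7.9,-5.4,2.8],0,0],
    [[7.9,-5.4,3.1],0,0],
    [[7.9,-5.4,3.3],0,0],
    [[7.9,-5.4,3.5],0,0],
    [[7.9,-5.4,3.7],0,0],
    [[7.9,-5.4,3.8],0,0],
    [[7.9,-5.4,3.9],0,0],
    [[7.9,-5.4,3.9],0,0]
  ]
}}

```text
t: 5.63
ee_pos: [529.8, 178.7, 85.1]
orientation: [3.141, 0.0, 0.228]
contact_force: [-1.8, -1.3, 3.9]
opening: 0.4
gripper_force: 2.5
```

Call:
{"name": "servo_tool", "arguments": {
  "moves": [
    [[0,0,0.05],0,0],
    [[0,0,0.1],0,0],
    [[0,0,0.1],0,0]
  ]
}}

```text
t: 5.88
ee_pos: [529.8, 178.7, 85.0]
orientation: [3.14, 0.0, 0.228]
contact_force: [-4.2, -1.3, 12.1]
opening: 0.3
gripper_force: 6.2
```

Call:
{"name": "servo_tool", "arguments": {
  "moves": [
    [[0,0,-1],0,0],
    [[0,0,-4],0,0],
    [[3,2,-4],0,0],
    [[6,4,-4],0,0],
    [[7.9,5.4,-4],0,0],
    [[7.9,5.4,-2.5],0,0],
    [[7.9,5.4,-1],0,0],
    [[7.9,5.4,-0.7],0,0],
    [[7.9,5.4,-0.5],0,0],
    [[7.9,5.4,-0.3],0,0],
    [[7.9,5.4,-0.1],0,0],
    [[7.9,5.4,-0.1],0,0]
  ]
}}

```text
t: 6.88
ee_pos: [619.2, 145.0, 85.2]
orientation: [-3.142, -0.001, 0.229]
contact_force: [0.3, 0.8, -0.3]
opening: -0.2
gripper_force: 0.0
```

Call:
{"name": "servo_tool", "arguments": {
  "moves": [
    [[0,0,0.05],0,0],
    [[0,0,0.1],0,0],
    [[0,0,0.1],0,0]
  ]
}}

```text
t: 7.13
ee_pos: [619.3, 145.0, 85.0]
orientation: [3.141, -0.001, 0.229]
contact_force: [-3.8, -1.0, 8.2]
opening: 0.1
gripper_force: 4.4
```

Call:
{"name": "servo_tool", "arguments": {
  "moves": [
    [[0,0,0.05],0,0],
    [[0,0,0.05],0,0]
  ]
}}

```text
t: 7.3
ee_pos: [619.3, 145.0, 85.0]
orientation: [3.141, -0.001, 0.229]
contact_force: [-4.0, -0.9, 12.3]
opening: 0.1
gripper_force: 5.9
```

Call:
{"name": "servo_tool", "arguments": {
  "moves": [
    [[0,0,-1],0,0],
    [[0,0,-4],0,0],
    [[-3,2,-4],0,0],
    [[-6,4,-4],0,0],
    [[-7.9,5.4,-4],0,0],
    [[-7.9,5.4,-2.5],0,0],
    [[-7.9,5.4,-1],0,0],
    [[-7.9,5.4,-0.7],0,0],
    [[-7.9,5.4,-0.5],0,0],
    [[-7.9,5.4,-0.3],0,0],
    [[-7.9,5.4,-0.1],0,0],
    [[-7.9,5.4,-0.1],0,0]
  ]
}}

```text
t: 8.3
ee_pos: [554.7, 74.6, 85.0]
orientation: [3.141, -0.001, 0.23]
contact_force: [-1.7, -0.2, 7.7]
opening: -0.2
gripper_force: 3.9
```

Call:
{"name": "servo_tool", "arguments": {
  "moves": [
    [[0,0,0.05],0,0],
    [[0,0,0.1],0,0],
    [[0,0,0.1],0,0]
  ]
}}

```text
t: 8.55
ee_pos: [554.8, 74.7, 85.0]
orientation: [3.141, -0.001, 0.23]
contact_force: [-4.8, -1.1, 14.6]
opening: -0.3
gripper_force: 7.4
```

All four have met the firm stop. I'll retreat to the viewing pose and check.

Call:
{"name": "servo_tool", "arguments": {
  "moves": [
    [[0,0,-1],0,0],
    [[0,0,-5],0,0],
    [[0,0,-9],0,0],
    [[0,0,-13],0,0],
    [[-2,-2,-16.5],0,0],
    [[-5,-4,-16.5],0,0],
    [[-7,-6.2,-16.5],0,0],
    [[-7,-6.2,-16.5],0,0],
    [[-7,-6.2,-16.5],0,0]
  ]
}}

```text
t: 9.3
ee_pos: [471.4, 119.7, 248.9]
orientation: [3.141, -0.002, 0.232]
contact_force: [1.4, -0.7, -0.2]
opening: -0.0
gripper_force: 0.0
```

```bash
python3 - <<'E'
from h import *
c=ctrl.calibration("wrist");im=ctrl.camera("wrist")[:,:,::-1];cv2.imwrite("pics/w3.png",im)
for n in ("side","scene"): cv2.imwrite(f"pics/{n}2.png",ctrl.camera(n)[:,:,::-1])
a=cv2.imread("pics/scene2.png")[130:220,250:360];b=cv2.imread("pics/side2.png")[140:230,235:345]
m=np.hstack([cv2.resize(x,(400,327),interpolation=cv2.INTER_CUBIC) for x in (a,b)])
w=cv2.resize(im[0:200,180:350],(306,360-90));m=np.vstack([m,np.zeros((270,800,3),np.uint8)]);m[327:597,:306]=w;cv2.imwrite("pics/z2.png",m)
E
```

```text
(no output)
```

View pics/z2.png

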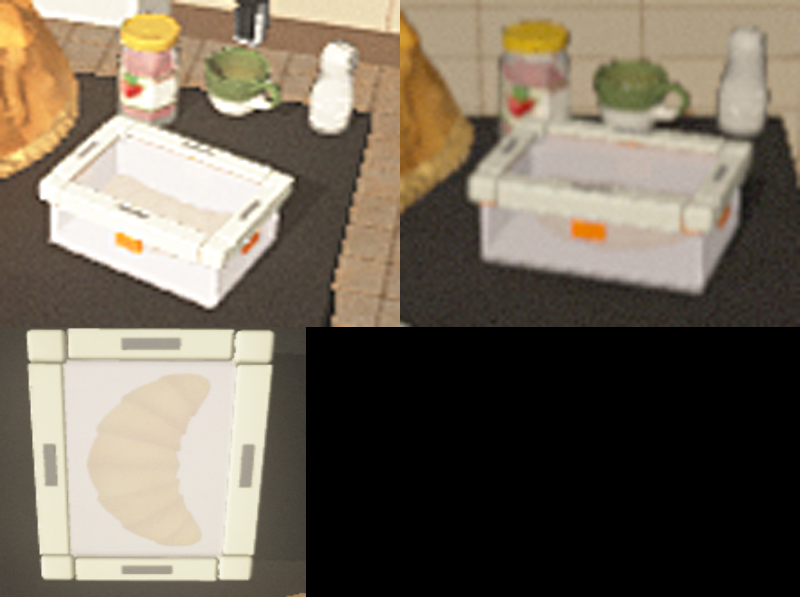

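The orange bands are gone, the sections are flush with the corners, and the box and its neighbours haven't moved. I'll hand it in.

```bash
python3 -c "
from plant import ctrl
print(ctrl.finish_job())"
```

```text
the job is handed in; nothing more can be done
None
```

All four rim sections were pressed to their firm stop and looked flush in the final pictures, with box and bystanders unmoved and the hand drawn back; the job is handed in, but no verdict was returned.

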